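Film a vial on the coasting carousel

ROBOT

A 6-joint arm with a two-finger parallel gripper is mounted at the origin on the work surface. World frame = base frame: x ahead of the robot, y to its left, z up, the work surface at z = 0. Lengths are in m, angles in rad, forces in N, time in s.
With the tool pointing down it reaches from about 0.4 to 0.825 m from the base axis. Payload 7 kg.
Tool frame: the origin (TCP) lies between the finger pads, 19 mm behind the fingertips; this is the grasp point; z points along the fingers, y is the line along which they close (so a half turn about z gives the same grasp; the last joint's range is limited). The gripper opens to 88 mm and grips with 3 to 60 N. Pads are 19 mm wide; open, the fingers measure 130 mm over their backs; the gripper's body (78 mm by 193 mm) begins 47 mm behind the grasp point.
Start: joints at [1.614, 0.359, 0.012, 0, -1.224, -0.288], TCP at [0.164, 0.655, 0.245] pointing down, gripper open.
Joint ranges: [-3.07, 3.07], [-1.43, 2.12], [-1.02, 1.25], [-3.03, 1.67], [-3.05, -0], [-3.03, 3.03]. Speed limits (rad/s): [2.39, 2.39, 3.01, 3.14, 3.14, 3.14].

INTERFACE

Orientations are given as [roll, pitch, yaw] about the fixed x, y, z axes, in that order (R = Rz(yaw) Ry(pitch) Rx(roll)).
In Python, from station import get_state, cams, arm, nets gives the robot as it stands.
- The arm moves only by the shell command python3 -m creep 'ROWS' [FORCE]. ROWS is a JSON object of lists of equal length, an entry for each row: "translation": the shift along the world's x, y, z in mm, a list of three; "spin": the turn about the world's z in rad; "gripper": the opening, from 0 (shut) to 1 (fully open). In form: {"translation": [[dx, dy, dz], ...], "spin": [spin, ...], "gripper": [gripper, ...]}. A call has 1 to 8 rows; each row shifts and turns the commanded pose from where the row before left it; what a row does not reach is not made up. A row lasts 1/10 s, in which the tool goes at most 50 mm and 8.59 degrees, less where a joint would pass 70% of its speed; a pose out of reach is approached as far as the arm can. A call is refused whole if a number of a shift passes 50 or a number of a turn 0.15, either way. A call with a gripper value outside its range is refused whole. The fingers move at their own pace and stop on an object; FORCE is the grip in N (left out, the last holds). Time passes only in rows, so rows that do not move let the fingers close. It gives the time, the measured TCP pose, the force, the opening and the grip force at its end, in the units of the state.
- get_state(): the state, without advancing time (a new reading comes with each control period).
- cams.grab_frame(name): name is "scene" or "top" or "wrist"; returns a dict with "img" (400x640x3 uint8, red, green, blue), "mtx" (3x3 intrinsics, pixels), "R" (3x3) and "t" (3): a world point X has camera coordinates R X + t. Camera axes: x right, y down, z forward; pixel columns grow to the right and rows downward; lengths in m; the calibration is good to about 2 mm. A picture is of the moment at which its call begins. There is no depth.
- arm.job_done(): hands the job in; it is judged then, once.
Trained networks look in the newest picture that a camera, given by its name, has taken for a name from the list of things; names that differ only in an ending like _2 or _b are one class to them, and where a whole thing is asked for, a point or a joint stands for the part that bears it (a point fixed in the world has none). Each returns a list of dicts, best first, with "confidence" (0 to 1); they miss things now and then, are a little off and sometimes report something else, mostly with a low value. They report only what shows in the picture. A call takes as long as a camera call. They do not tell look-alikes from the thing itself.
- nets.search_frame(camera, label): "centre" ([x, y, z] in m, in world coordinates, good to about 4 mm: the middle of the surface that is visible of it).
- nets.pinpoint(camera, label): "centre" ([x, y, z] in m, in world coordinates, good to about 4 mm: a listed point, or the origin of a listed thing).
The state is a dict: "t": time; "q": joint angles; "qd": joint speeds; "joint_efforts": joint torques, N m; "eef_pos": TCP position; "ee_rot": TCP orientation; "force": force on the tool from outside, world axes, zero at the start; "moment": the same for the moment, N m; "width": finger opening in m; "gripper_force": force on a finger pad.
Only numpy, scipy, OpenCV 4.12 (cv2) and the standard library are available. Lean on these libraries where they do the work, as an engineer would, in place of code of your own. Each camera call takes 0.05 s, during which the arm holds its last target. There are 200 camera calls.

TASK

Give the vial carousel a twist by its blue hub knob and let go, so that it coasts freely at about one turn in five seconds (never faster than a turn in two). While it coasts by itself, follow the orange-capped amber vial round so that the wrist camera can film it for 7 seconds without a break: gripper centred straight over the cap to within 2 cm, fingertips 2 to 7 cm above it, touching nothing, and the carousel still making at least one turn in 15 seconds. Then bring the carousel to a standstill by its knob and let go, with every vial still upright in its cup and never touched, and the other things on the bench left alone.

Things in the scene. Friction and masses are not known exactly. Their poses are not given: they have to be found in the camera images.
- carousel (a joint): turning angle of the carousel deck about its upright axis, rad, unlimited, 0 at the start, growing counter-clockwise seen from above; may turn either way. Free bearing: inertia with vials about 0.008 kg m2 (varies by 30 percent), viscous drag 0.0005 N m s/rad, dry friction 0.0001 N m; let go, it coasts for tens of seconds, time constant about 15 s
- hub (a point): middle of the blue hub knob, on the fixed turning axis, 145 mm above the bench. Knob: upright cylinder 44 mm diameter, 40 mm tall (z 125 to 165 mm) on a 24 mm stem. White round deck below: 250 mm diameter, top 41 mm above the bench, six blue cups (37 mm outside, 25 mm deep) evenly on a circle of 95 mm radius. The stand is fixed
- amber: the vial to follow: amber glass, orange cap, 28 mm diameter, 61 mm tall, about 40 g, standing loosely in one of the six cups of the carousel, 95 mm from its axis, and carried round with it; origin at the centre of its underside (41 mm above the bench), z up
- amber_cap (a point): centre of the top of the amber vial's orange cap (24 mm diameter), 102 mm above the bench
- vial1: clear 20 ml vial with white cap, 28 mm diameter, 61 mm tall, about 40 g, standing in a cup of the carousel; origin at the centre of its underside, z up
- vial2: clear 20 ml vial with white cap, 28 mm diameter, 61 mm tall, about 40 g, standing in a cup of the carousel; origin at the centre of its underside, z up
- vial3: clear 20 ml vial with white cap, 28 mm diameter, 61 mm tall, about 40 g, standing in a cup of the carousel; origin at the centre of its underside, z up
- vial4: clear 20 ml vial with white cap, 28 mm diameter, 61 mm tall, about 40 g, standing in a cup of the carousel; origin at the centre of its underside, z up
- vial5: clear 20 ml vial with white cap, 28 mm diameter, 61 mm tall, about 40 g, standing in a cup of the carousel; origin at the centre of its underside, z up
- jar: white screw-cap jar, 84 mm diameter, 120 mm tall, bystander; origin at the centre of its underside
- washbottle: white bottle with red cap and green label, 60 mm diameter, 160 mm tall, bystander; origin at the centre of its underside
- dropper: small white bottle, 36 mm diameter, 60 mm tall, bystander; origin at the centre of its underside
- tipbox: beige pipette-tip box, 120 x 85 x 60 mm, bystander; origin at the centre of its underside
- pipette: white and blue pipette lying on the bench, about 265 mm long, 25 mm high, bystander; origin under its middle, x along it to the tip
Mind the look-alikes: they are no part of the job. Leave any black or green look-alike of the vial1 alone.

How it is judged:
By the outcome, as a careful person would: the job done as asked, in the order asked, and still so for the second after the job is handed in, with the robot touching nothing.
It also fails if it takes over 51 s, if anything falls off the work surface, if the arm or the gripper's body presses on something with over 40 N, if the wrist force passes 120 N, or if a joint passes its speed limit or range.

## Working session

There is one attempt and no reset: what is moved stays moved. The work goes in short steps, Python scripts to look and compute and a shell command to move; the robot and the scene stay as the last step left them, time stands still between calls to the robot, and variables do not carry over. Pictures are saved under pics/ and viewed, at most 10 in all, crops included, and the job is handed in when it is done.

```bash
mkdir -p pics; ls; python3 - <<'E'
from station import get_state,cams,nets
import cv2,numpy as np
s=get_state();print(s)
ims=[]
for c in("scene","top"):
    f=cams.grab_frame(c);ims.append(f["img"])
    for n in("hub","amber_cap","amber","jar","washbottle","dropper","tipbox","pipette","vial1"):
        print(c,n,[(np.round(d["centre"],3).tolist(),round(d["confidence"],2)) for d in nets.pinpoint(c,n)][:7 if n=="vial1" else 3])
im=np.vstack(ims);im=cv2.resize(im,(480,600))
cv2.imwrite("pics/a.png",im[:,:,::-1])
print(get_state()["t"])
E
```

```text
pics
{'t': 0.0, 'q': array([ 1.61410550e+00,  3.59377995e-01,  1.10647397e-02, -3.44553678e-04,
       -1.22405973e+00, -2.88100513e-01]), 'qd': array([-0.00097956,  0.00142976,  0.00083406, -0.00076179,  0.00156018,
       -0.00094026]), 'joint_efforts': array([ 3.23603099e-04, -5.82720530e+01,  2.93052185e+01,  6.99720025e+00,
        7.01768513e-03, -1.64316734e-04]), 'eef_pos': array([0.1635024 , 0.65444229, 0.24443196]), 'ee_rot': array([ 3.13998894e+00, -1.37469031e-04, -2.44908577e-01]), 'force': array([-0.49891871,  0.73026369,  0.38907377]), 'moment': array([0.08553384, 0.01701492, 0.00604921]), 'gripper_force': 0.0, 'width': 0.0878172318474647}
scene hub [([0.539, -0.063, 0.146], 0.62), ([0.429, 0.44, 0.002], 0.6)]
scene amber_cap [([0.62, -0.107, 0.101], 0.71), ([0.459, -0.115, 0.038], 0.54)]
scene amber [([0.62, -0.106, 0.039], 0.73), ([0.55, -0.161, 0.041], 0.34), ([0.403, -0.507, 0.002], 0.2)]
scene jar [([0.429, 0.444, 0.001], 0.72), ([0.623, -0.107, 0.04], 0.64)]
scene washbottle [([0.61, 0.421, 0.002], 0.79), ([0.617, -0.012, 0.041], 0.25)]
scene dropper [([0.542, -0
[... 227 characters left out ...]
32, 0.003], 0.63), ([0.46, -0.116, 0.039], 0.59), ([0.619, -0.013, 0.039], 0.57), ([0.456, -0.024, 0.038], 0.53), ([0.549, -0.162, 0.042], 0.46)]
top hub [([0.535, -0.066, 0.144], 0.92)]
top amber_cap [([0.624, -0.109, 0.104], 0.6)]
top amber [([0.624, -0.108, 0.038], 0.43)]
top jar [([0.425, 0.441, -0.001], 0.78)]
top washbottle []
top dropper [([0.542, -0.342, -0.004], 0.69)]
top tipbox [([0.698, -0.421, 0.002], 0.6)]
top pipette [([0.406, -0.511, -0.003], 0.61)]
top vial1 [([0.462, -0.322, -0.002], 0.68), ([0.534, 0.031, 0.044], 0.67), ([0.62, -0.014, 0.042], 0.64), ([0.452, -0.02, 0.041], 0.53), ([0.457, -0.119, 0.038], 0.48), ([0.546, -0.161, 0.04], 0.47), ([0.61, 0.42, 0.0], 0.47)]
1.0
```

View pics/a.png

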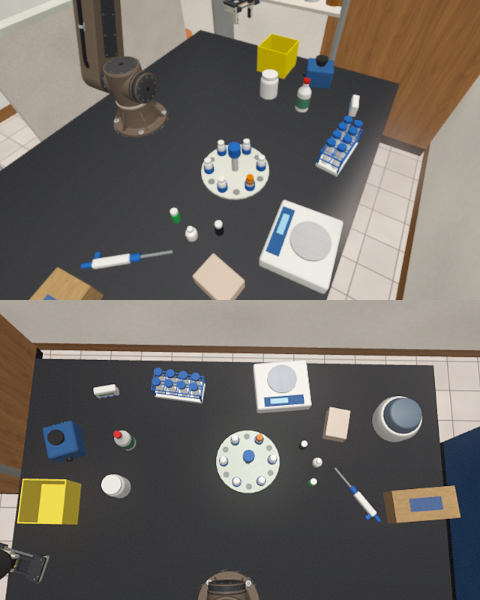

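```bash
python3 -m creep '{"translation":[[22,-42,0],[22,-42,0],[22,-42,0],[22,-42,0],[22,-42,0],[22,-42,0],[22,-42,0],[22,-42,0]],"spin":[-0.1,-0.1,-0.1,-0.1,-0.1,-0.1,-0.1,-0.1],"gripper":[1,1,1,1,1,1,1,1]}' 10; python3 -m creep '{"translation":[[22,-42,0],[22,-42,0],[22,-42,0],[22,-42,0],[22,-42,0],[22,-42,0],[22,-42,0],[22,-42,0]],"spin":[-0.1,-0.1,-0.1,-0.1,-0.1,-0.1,-0.1,-0.1],"gripper":[1,1,1,1,1,1,1,1]}'
python3 - <<'E'
from station import get_state,cams,nets
import cv2,numpy as np
s=get_state();print(s["t"],s["eef_pos"],s["ee_rot"],s["q"])
f=cams.grab_frame("wrist");cv2.imwrite("pics/w.png",f["img"][:,:,::-1])
print([(d["centre"],d["confidence"]) for d in nets.pinpoint("wrist","hub")])
s=get_state();print(s["t"],s["eef_pos"],s["ee_rot"])
g=cams.grab_frame("top");np.savez("/tmp/f.npz",w=f["img"],wm=f["mtx"],wR=f["R"],wt=f["t"],g=g["img"],gm=g["mtx"],gR=g["R"],gt=g["t"])
E
```

```text
t: 1.8
eef_pos: [0.3401, 0.3171, 0.2457]
ee_rot: [-3.141, 0.001, -1.048]
force: [1.1, 0.0, -0.1]
width: 0.0878
gripper_force: 0.0
t: 2.6
eef_pos: [0.5163, -0.0191, 0.2458]
ee_rot: [-3.141, 0.001, -1.849]
force: [0.7, 1.9, 0.4]
width: 0.0873
gripper_force: 0.0
2.6 [ 0.51629986 -0.01910752  0.24579816] [-3.14068101e+00  5.92069726e-04 -1.84885092e+00] [ 3.43384435e-01  9.59475717e-02 -3.32492004e-01  5.43182276e-05
 -1.14127084e+00 -6.21461894e-01]
[([0.5354, -0.0624, 0.1475], 0.75)]
2.7 [ 0.51708039 -0.02150596  0.24498848] [ 3.14143618e+00 -1.15084286e-03 -1.85330758e+00]
```

View pics/w.png

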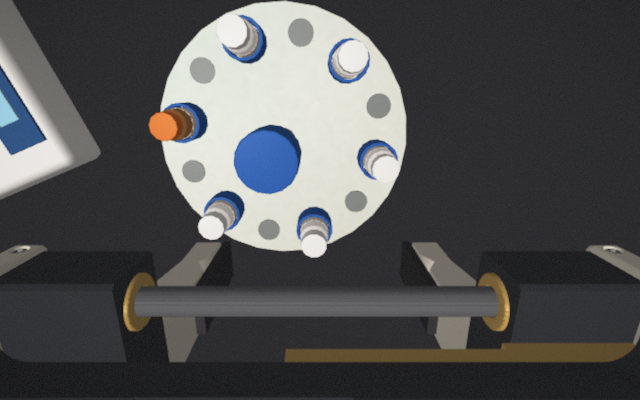

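```bash
cat > h.py <<'E'
import cv2,numpy as np
from station import get_state,cams
def blob(img,lo,hi,amin=8,roi=None):
    m=cv2.inRange(cv2.cvtColor(img,cv2.COLOR_RGB2HSV),lo,hi)
    n,l,st,c=cv2.connectedComponentsWithStats(m)
    return sorted([(int(st[i,4]),*c[i]) for i in range(1,n) if st[i,4]>=amin],reverse=True)
ORANGE=((8,170,150),(18,255,255)); BLUE=((105,150,80),(120,255,255))
def proj(u,v,z,f):
    K,R,t=f["mtx"],f["R"],f["t"]
    d=R.T@np.linalg.solve(K,[u,v,1]);o=-R.T@t
    return o+d*(z-o[2])/d[2]
HUB=np.array([0.539,-0.065])
def cap(cam,z=0.102):
    f=cams.grab_frame(cam);r=[]
    for a,u,v in blob(f["img"],*ORANGE):
        p=proj(u,v,z,f)[:2]; d=p-HUB
        if abs(np.hypot(*d)-.095)<.02: r.append((a,p.round(4).tolist(),round(float(np.arctan2(d[1],d[0])),3)))
    return r[:1]
E
python3 - <<'E'
import numpy as np
from h import *
F=np.load("/tmp/f.npz")
for k in "wg":
    f=dict(img=F[k],mtx=F[k+"m"],R=F[k+"R"],t=F[k+"t"])
    for n,c,z in(("blue",BLUE,.165),("or",ORANGE,.102)):
        for a,u,v in blob(f["img"],*c,amin=15)[:6]: print(k,n,a,round(u),round(v),proj(u,v,z,f).round(4))
    print(-f["R"].T@f["t"])
for c in("scene","top"): print(c,cap(c))
print(get_state()["eef_pos"],get_state()["t"])
E
```

```text
w blue 3436 267 159 [ 0.5365 -0.0667  0.165 ]
w blue 1463 18 123 [ 0.6836 -0.133   0.165 ]
w blue 404 194 119 [ 0.5738 -0.1044  0.165 ]
w blue 367 230 203 [ 0.5712 -0.0448  0.165 ]
w blue 319 252 45 [ 0.5235 -0.1348  0.165 ]
w blue 313 314 217 [ 0.5182 -0.0189  0.165 ]
w or 636 163 126 [ 0.6234 -0.1081  0.102 ]
[ 0.49410638 -0.09688504  0.38653518]
g blue 1470 85 186 [0.5837 0.6113 0.165 ]
g blue 619 230 102 [0.833  0.2261 0.165 ]
g blue 103 241 113 [0.8012 0.1925 0.165 ]
g blue 101 224 111 [0.8074 0.2407 0.165 ]
g blue 91 258 115 [0.7954 0.1444 0.165 ]
g blue 75 471 253 [ 0.4186 -0.4379  0.165 ]
[ 0.27634493 -0.02402719  1.54567464]
scene [(87, [0.6272, -0.1145], -0.512)]
top [(9, [0.6187, -0.1009], -0.423)]
[ 0.51542561 -0.01745066  0.24518284] 2.85
```

```bash
sed -i 's/0.539,-0.065\]/0.538,-0.0655]/' h.py; python3 -m creep '{"translation":[[22,-44,0],[0,-4,-40],[0,0,-49],[0,0,0]],"spin":[0,0,0,0],"gripper":[1,1,1,1]}'; python3 -m creep '{"translation":[[0,0,0],[0,0,0],[0,0,0],[0,0,0]],"spin":[0,0,0,0],"gripper":[0.4,0.4,0.4,0.4]}' 10; python3 -c "
from station import get_state as g
s=g();print(s['force'],s['eef_pos'],s['width'],s['gripper_force'])"
```

```text
t: 3.25
eef_pos: [0.5332, -0.0644, 0.1511]
ee_rot: [3.132, -0.003, -1.844]
force: [-1.0, -0.2, -0.4]
width: 0.0874
gripper_force: 0.0
t: 3.65
eef_pos: [0.5385, -0.0646, 0.1582]
ee_rot: [-3.139, 0.001, -1.844]
force: [-0.3, -1.0, 0.0]
width: 0.0612
gripper_force: 0.0
[-0.26339022 -1.03701848  0.00713433] [ 0.53847191 -0.06463248  0.15818034] 0.06123517951640739 0.0
```

```bash
python3 -m creep '{"translation":[[0,0,0],[0,0,0],[0,0,0],[0,0,0]],"spin":[0,0,0,0],"gripper":[0.4,0.4,0.4,0.4]}' 10
```

```text
t: 4.05
eef_pos: [0.5381, -0.0652, 0.1568]
ee_rot: [-3.141, 0.0, -1.845]
force: [0.9, -0.6, 3.7]
width: 0.0439
gripper_force: 10.0
```

```bash
python3 -m creep '{"translation":[[0,0,0],[0,0,0],[0,0,0],[0,0,0],[0,0,0],[0,0,0],[0,0,0],[0,0,0]],"spin":[0.02,0.04,0.06,0.08,0.1,0.12,0.126,0.126],"gripper":[0.4,0.4,0.4,0.4,0.4,0.4,0.4,0.4]}' 10;  python3 -m creep '{"translation":[[0,0,0],[0,0,0],[0,0,0],[0,0,0],[0,0,20],[0,0,30]],"spin":[0.126,0.126,0.126,0.126,0.06,0],"gripper":[0.9,0.9,0.9,0.9,0.9,0.9]}'
python3 - <<'E'
from h import *
for i in range(3):
    for c in("scene","top"):print(get_state()["t"],c,cap(c))
s=get_state();print(s["t"],s["eef_pos"],s["ee_rot"],s["width"])
E
```

```text
t: 4.85
eef_pos: [0.5383, -0.0652, 0.1568]
ee_rot: [-3.14, -0.001, -1.166]
force: [0.9, -0.5, 3.6]
width: 0.0436
gripper_force: 10.0
t: 5.45
eef_pos: [0.5359, -0.0653, 0.2047]
ee_rot: [3.138, 0.004, -0.606]
force: [0.7, 0.0, 0.4]
width: 0.078
gripper_force: 0.0
5.45 scene [(84, [0.5974, 0.0064], 0.881)]
5.5 top []
5.55 scene [(86, [0.5875, 0.0128], 1.007)]
5.6 top []
5.65 scene [(87, [0.5771, 0.0176], 1.131)]
5.7 top []
5.75 [ 0.53684789 -0.06517751  0.20541236] [ 3.14070819e+00  1.40909939e-03 -6.08787128e-01] 0.07859515674725344
```

```bash
cat > plan.py <<'E'
import sys,json
from h import *
from scipy.optimize import least_squares
cmd=np.array(eval(sys.argv[1]))/1000   # commanded xy, mm
D=json.load(open("m.json"));t0=get_state()["t"]
f=cams.grab_frame("scene");best=None
for a,u,v in blob(f["img"],*ORANGE,amin=20):
    p=proj(u,v,.102,f)[:2]-[.0045,-.006]; d=p-HUB
    if abs(np.hypot(*d)-.095)<.012: best=(a,np.hypot(*d),np.arctan2(d[1],d[0]));break
def th(x,t):
    c=.2;s=t-5.45;return x[0]+(x[1]+c)*x[2]*(1-np.exp(-s/x[2]))-c*s
x0=np.array([.957,1.24,16.])
def fit():
    a=np.array(D)
    return least_squares(lambda x:np.r_[(th(x,a[:,0])-a[:,1])/.02,(x-x0)/[.05,.05,4]],x0).x
x=fit()
if best:
    p=th(x,t0);m=p+(best[2]-p+np.pi)%(2*np.pi)-np.pi
    print("area %d r %.4f resid %.3f"%(best[0],best[1],m-p))
    D.append([t0,float(m)]);json.dump(D,open("m.json","w"));x=fit()
else: print("no cap seen")
s=get_state();w=(th(x,s["t"]+.05)-th(x,s["t"]-.05))*10
P=lambda t:HUB+.095*np.array([np.cos(th(x,t)),np.sin(th(x,t))])
print("fit",x.round(3),"w",round(w,3),"t",s["t"],"eef",s["eef_pos"].round(4),"cap",P(s["t"]).round(4),"err mm",((s["eef_pos"][:2]-P(s["t"]))*1000).round(1))
c=cmd*1000;rows=[]
for k in range(1,9):
    d=np.round(P(s["t"]+.1*k+(.02 if k==8 else 0))*1000-c);n=np.hypot(*d)
    if n>48:d=np.round(d*48/n)
    c=c+d;rows.append([int(d[0]),int(d[1]),0])
print(json.dumps(rows),"end",c)
E
echo '[[5.45,0.957],[5.55,1.08],[5.65,1.2]]'>m.json; python3 plan.py '[538,-65]'
```

```text
area 84 r 0.0951 resid -0.013
fit [ 0.954  1.229 15.926] w 1.197 t 5.8 eef [ 0.5368 -0.0652  0.2053] cap [0.5561 0.0278] err mm [-19.3 -93. ]
[[4, 48, 0], [-8, 46, 0], [-11, -1, 0], [-11, -2, 0], [-11, -4, 0], [-9, -5, 0], [-10, -5, 0], [-10, -9, 0]] end [472.   3.]
```

```bash
python3 -m creep '{"translation":[[4,48,0],[-8,46,0],[-11,-1,0],[-11,-2,-5],[-11,-4,-10],[-9,-5,-10],[-10,-5,-10],[-10,-9,-3]],"spin":[0,0,0,0,0,0,0,0],"gripper":[0.4,0.4,0.4,0.4,0.4,0.4,0.4,0.4]}'; python3 plan.py '[472,3]'
```

```text
t: 6.6
eef_pos: [0.4697, 0.0014, 0.1668]
ee_rot: [3.139, 0.002, -0.61]
force: [0.2, -0.0, -0.6]
width: 0.0355
gripper_force: 0.0
area 52 r 0.1018 resid -0.052
fit [ 0.958  1.19  14.645] w 1.081 t 6.65 eef [4.681e-01 3.000e-04 1.668e-01] cap [0.4733 0.0041] err mm [-5.2 -3.7]
[[-6, -6, 0], [-6, -8, 0], [-5, -9, 0], [-5, -9, 0], [-3, -9, 0], [-2, -10, 0], [-2, -9, 0], [0, -12, 0]] end [443. -69.]
```

```bash
python3 - <<'E'
from h import *
f=cams.grab_frame("wrist");cv2.imwrite("pics/w2.png",f["img"][:,:,::-1])
for a,u,v in blob(f["img"],*ORANGE)[:4]:
    p=proj(u,v,.102,f)[:2]-HUB;print(a,u,v,np.hypot(*p),np.arctan2(p[1],p[0])%6.283)
s=get_state();print(s["t"],s["eef_pos"])
E
```

```text
968 305.3254132231405 221.23243801652893 0.09513774642542835 2.3094719566634403
20 307.4 198.9 0.07995027222923208 2.285478054572381
14 297.14285714285717 201.21428571428572 0.08326610716277459 2.213293839156675
6.7 [0.46949259 0.00099785 0.16762327]
```

View pics/w2.png

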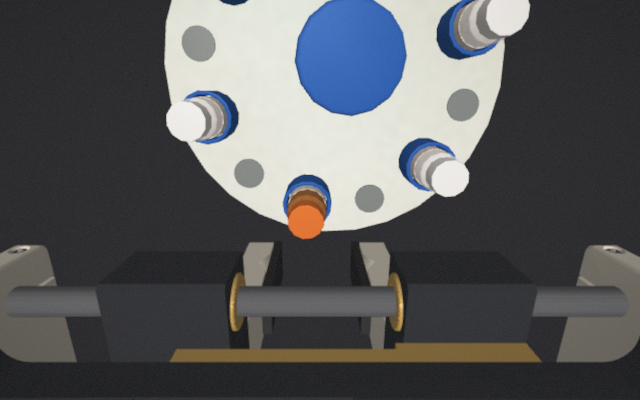

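```bash
sed -i 's/grab_frame("scene")/grab_frame("wrist")/; s/-\[.0045,-.006\]//; s/amin=20/amin=100/; s/\[.05,.05,4\]/[.05,.1,6]/; s/\]\/.02,/]\/.01,/; s#(th(x,a\[:,0\])-a\[:,1\])/.02#(th(x,a[:,0])-a[:,1])/.01#' plan.py
python3 - <<'E'
import json
json.dump([[5.45,0.957],[5.55,1.08],[5.65,1.2],[5.75,1.3],[6.65,2.309]],open("m.json","w"))
E
python3 plan.py '[472,3]'
```

```text
area 954 r 0.0951 resid 0.001
fit [ 0.959  1.176 15.681] w 1.067 t 6.75 eef [0.4708 0.0017 0.1683] cap [ 0.4669 -0.0025] err mm [3.9 4.2]
[[-11, -13, 0], [-6, -9, 0], [-4, -9, 0], [-4, -9, 0], [-2, -9, 0], [-2, -10, 0], [0, -10, 0], [1, -11, 0]] end [444. -77.]
```

```bash
python3 -m creep '{"translation":[[-11,-13,0],[-6,-9,0],[-4,-9,0],[-4,-9,0],[-2,-9,0],[-2,-10,0],[0,-10,0],[1,-11,0]],"spin":[0,0,0,0,0,0,0,0],"gripper":[0.4,0.4,0.4,0.4,0.4,0.4,0.4,0.4]}'; python3 plan.py '[444,-77]'
```

```text
t: 7.55
eef_pos: [0.4437, -0.078, 0.1684]
ee_rot: [-3.142, -0.0, -0.609]
force: [-0.9, 0.4, 0.6]
width: 0.0351
gripper_force: 0.0
area 978 r 0.0939 resid 0.018
fit [ 0.959  1.17  18.528] w 1.02 t 7.6 eef [ 0.4438 -0.0789  0.1683] cap [ 0.4444 -0.0815] err mm [-0.6  2.6]
[[2, -14, 0], [4, -9, 0], [3, -9, 0], [5, -8, 0], [6, -8, 0], [6, -7, 0], [7, -6, 0], [8, -7, 0]] end [ 485. -145.]
```

```bash
python3 -m creep '{"translation":[[2,-14,0],[4,-9,0],[3,-9,0],[5,-8,0],[6,-8,0],[6,-7,0],[7,-6,0],[8,-7,0]],"spin":[0,0,0,0,0,0,0,0],"gripper":[0.4,0.4,0.4,0.4,0.4,0.4,0.4,0.4]}'; python3 plan.py '[485,-145]'
```

```text
t: 8.4
eef_pos: [0.4853, -0.1456, 0.1683]
ee_rot: [-3.142, 0.0, -0.609]
force: [-0.2, 0.7, -0.4]
width: 0.0353
gripper_force: 0.0
area 969 r 0.0941 resid 0.003
fit [ 0.959  1.169 18.818] w 0.968 t 8.45 eef [ 0.4865 -0.1462  0.1683] cap [ 0.4879 -0.1462] err mm [-1.4  0. ]
[[11, -6, 0], [8, -3, 0], [9, -3, 0], [9, -2, 0], [8, -1, 0], [9, 0, 0], [9, 0, 0], [11, 2, 0]] end [ 559. -158.]
```

```bash
python3 -m creep '{"translation":[[11,-6,0],[8,-3,0],[9,-3,0],[9,-2,0],[8,-1,0],[9,0,0],[9,0,0],[11,2,0]],"spin":[0,0,0,0,0,0,0,0],"gripper":[0.4,0.4,0.4,0.4,0.4,0.4,0.4,0.4]}'; python3 plan.py '[559,-158]'
```

```text
t: 9.25
eef_pos: [0.5593, -0.1581, 0.1684]
ee_rot: [3.142, 0.0, -0.609]
force: [-0.1, -0.4, -0.1]
width: 0.0352
gripper_force: 0.0
area 987 r 0.0955 resid -0.020
fit [ 0.958  1.176 17.396] w 0.903 t 9.3 eef [ 0.561  -0.1578  0.1684] cap [ 0.5595 -0.158 ] err mm [1.5 0.2]
[[9, 2, 0], [8, 3, 0], [7, 4, 0], [7, 4, 0], [7, 5, 0], [6, 6, 0], [6, 5, 0], [6, 8, 0]] end [ 615. -121.]
```

```bash
python3 -m creep '{"translation":[[9,2,0],[8,3,0],[7,4,0],[7,4,0],[7,5,0],[6,6,0],[6,5,0],[6,8,0]],"spin":[0,0,0,0,0,0,0,0],"gripper":[0.4,0.4,0.4,0.4,0.4,0.4,0.4,0.4]}'; python3 plan.py '[615,-121]'
```

```text
t: 10.1
eef_pos: [0.615, -0.1207, 0.1684]
ee_rot: [3.142, 0.0, -0.609]
force: [0.3, -0.4, -0.5]
width: 0.0351
gripper_force: 0.0
area 1014 r 0.0966 resid -0.037
fit [ 0.956  1.187 15.887] w 0.831 t 10.15 eef [ 0.6159 -0.1197  0.1683] cap [ 0.615  -0.1212] err mm [1.  1.5]
[[4, 6, 0], [4, 7, 0], [3, 7, 0], [3, 8, 0], [2, 7, 0], [1, 7, 0], [1, 8, 0], [0, 9, 0]] end [633. -62.]
```

```bash
python3 -m creep '{"translation":[[4,6,0],[4,7,0],[3,7,0],[3,8,0],[2,7,0],[1,7,0],[1,8,0],[0,9,0]],"spin":[0,0,0,0,0,0,0,0],"gripper":[0.4,0.4,0.4,0.4,0.4,0.4,0.4,0.4]}'; python3 plan.py '[633,-62]'
```

```text
t: 10.95
eef_pos: [0.6327, -0.0615, 0.1684]
ee_rot: [-3.142, -0.0, -0.609]
force: [-0.3, -0.5, -0.5]
width: 0.0352
gripper_force: 0.0
area 1031 r 0.0970 resid -0.037
fit [ 0.953  1.195 14.974] w 0.763 t 11.0 eef [ 0.6326 -0.0604  0.1684] cap [ 0.633  -0.0625] err mm [-0.3  2.1]
[[-1, 7, 0], [-1, 7, 0], [-1, 7, 0], [-2, 6, 0], [-3, 7, 0], [-3, 6, 0], [-3, 6, 0], [-5, 7, 0]] end [614.  -9.]
```

```bash
python3 -m creep '{"translation":[[-1,7,0],[-1,7,0],[-1,7,0],[-2,6,0],[-3,7,0],[-3,6,0],[-3,6,0],[-5,7,0]],"spin":[0,0,0,0,0,0,0,0],"gripper":[0.4,0.4,0.4,0.4,0.4,0.4,0.4,0.4]}'; python3 plan.py '[614,-9]'
```

```text
t: 11.8
eef_pos: [0.6134, -0.0087, 0.1684]
ee_rot: [-3.142, -0.0, -0.609]
force: [-0.1, -0.2, 0.1]
width: 0.035
gripper_force: 0.0
area 997 r 0.0964 resid -0.023
fit [ 0.951  1.2   14.585] w 0.703 t 11.85 eef [ 0.6126 -0.0079  0.1684] cap [ 0.614  -0.0086] err mm [-1.4  0.6]
[[-4, 6, 0], [-5, 4, 0], [-4, 5, 0], [-5, 4, 0], [-6, 4, 0], [-5, 3, 0], [-6, 3, 0], [-6, 3, 0]] end [573.  23.]
```

```bash
python3 -m creep '{"translation":[[-4,6,0],[-5,4,0],[-4,5,0],[-5,4,0],[-6,4,0],[-5,3,0],[-6,3,0],[-6,3,0]],"spin":[0,0,0,0,0,0,0,0],"gripper":[0.4,0.4,0.4,0.4,0.4,0.4,0.4,0.4]}'; python3 plan.py '[573,23]'
```

```text
t: 12.65
eef_pos: [0.5721, 0.0231, 0.1684]
ee_rot: [-3.142, 0.0, -0.609]
force: [-0.6, -0.5, 0.2]
width: 0.0351
gripper_force: 0.0
area 917 r 0.0957 resid -0.002
fit [ 0.951  1.201 14.561] w 0.651 t 12.7 eef [0.5713 0.0233 0.1684] cap [0.5709 0.0236] err mm [ 0.4 -0.3]
[[-8, 3, 0], [-6, 1, 0], [-6, 1, 0], [-6, 1, 0], [-6, 0, 0], [-6, 0, 0], [-5, 0, 0], [-7, -1, 0]] end [523.  28.]
```

```bash
python3 -m creep '{"translation":[[-8,3,0],[-6,1,0],[-6,1,0],[-6,1,0],[-6,0,0],[-6,0,0],[-5,0,0],[-7,-1,0]],"spin":[0,0,0,0,0,0,0,0],"gripper":[0.4,0.4,0.4,0.4,0.4,0.4,0.4,0.4]}'; python3 plan.py '[523,28]'
```

```text
t: 13.5
eef_pos: [0.5223, 0.0278, 0.1684]
ee_rot: [-3.142, -0.0, -0.609]
force: [-1.0, 0.8, 0.0]
width: 0.0351
gripper_force: 0.0
area 931 r 0.0956 resid 0.000
fit [ 0.951  1.201 14.565] w 0.603 t 13.55 eef [0.5211 0.0275 0.1683] cap [0.521 0.028] err mm [ 0.1 -0.4]
[[-8, -1, 0], [-5, -2, 0], [-5, -2, 0], [-5, -2, 0], [-5, -2, 0], [-5, -3, 0], [-5, -2, 0], [-5, -4, 0]] end [480.  10.]
```

```bash
python3 -m creep '{"translation":[[-8,-1,0],[-5,-2,0],[-5,-2,0],[-5,-2,0],[-5,-2,0],[-5,-3,0],[-5,-2,0],[-5,-4,0]],"spin":[0,0,0,0,0,0,0,0],"gripper":[0.4,0.4,0.4,0.4,0.4,0.4,0.4,0.4]}'; python3 plan.py '[480,10]'
```

```text
t: 14.35
eef_pos: [0.4792, 0.0097, 0.1684]
ee_rot: [3.142, 0.0, -0.609]
force: [0.5, -0.2, -0.4]
width: 0.0349
gripper_force: 0.0
area 942 r 0.0952 resid 0.003
fit [ 0.951  1.2   14.586] w 0.558 t 14.4 eef [0.4784 0.0091 0.1683] cap [0.4787 0.0087] err mm [-0.3  0.4]
[[-5, -5, 0], [-4, -3, 0], [-4, -4, 0], [-3, -4, 0], [-3, -4, 0], [-3, -4, 0], [-3, -4, 0], [-2, -6, 0]] end [453. -24.]
```

```bash
python3 -m creep '{"translation":[[-5,-5,0],[-4,-3,0],[-4,-4,0],[-3,-4,0],[-3,-4,0],[-3,-4,0],[-3,-4,0],[-2,-6,0]],"spin":[0,0,0,0,0,0,0,0],"gripper":[0.4,0.4,0.4,0.4,0.4,0.4,0.4,0.4]}'; python3 plan.py '[453,-24]'
```

```text
t: 15.2
eef_pos: [0.4524, -0.0245, 0.1684]
ee_rot: [-3.142, -0.0, -0.609]
force: [-0.2, 0.2, 0.5]
width: 0.035
gripper_force: 0.0
area 994 r 0.0941 resid 0.004
fit [ 0.952  1.2   14.608] w 0.516 t 15.25 eef [ 0.452  -0.025   0.1683] cap [ 0.452  -0.0251] err mm [-0.   0.1]
[[-3, -6, 0], [-2, -4, 0], [-1, -5, 0], [-1, -4, 0], [-1, -5, 0], [-1, -4, 0], [-1, -5, 0], [0, -5, 0]] end [443. -62.]
```

```bash
python3 -m creep '{"translation":[[0,0,47],[35,-17,0],[45,-22,0],[5,-2,0],[0,0,0],[0,0,0],[0,0,-27],[0,0,-30]],"spin":[0,0,0,0,0,0,0,0],"gripper":[1,1,1,1,1,1,1,1]}' 8; python3 -m creep '{"translation":[[0,0,0],[0,0,0],[0,0,0],[0,0,0],[0,0,0],[0,0,0],[0,0,0],[0,0,0]],"spin":[0,0.02,0.045,0.045,0.045,0.045,0.045,0.045],"gripper":[0.4,0.4,0.4,0.4,0.4,0.4,0.4,0.4]}' 8
```

```text
t: 16.05
eef_pos: [0.5375, -0.0645, 0.1592]
ee_rot: [-3.139, -0.002, -0.608]
force: [0.3, 0.2, -0.4]
width: 0.0871
gripper_force: 0.0
t: 16.85
eef_pos: [0.5383, -0.065, 0.1608]
ee_rot: [-3.141, -0.003, -0.315]
force: [-0.8, -1.5, 0.0]
width: 0.0439
gripper_force: 8.0
```

Gripped; now slow to rest, hold, release with no spin, and rise.

```bash
python3 -m creep '{"translation":[[0,0,0],[0,0,0],[0,0,0],[0,0,0],[0,0,0],[0,0,0],[0,0,0],[0,0,0]],"spin":[0.04,0.03,0.02,0.01,0,0,0,0],"gripper":[0.4,0.4,0.4,0.4,0.4,0.4,0.4,0.4]}' 8; python3 -m creep '{"translation":[[0,0,0],[0,0,0],[0,0,0],[0,0,0],[0,0,0],[0,0,30],[0,0,40],[0,0,0]],"spin":[0,0,0,0,0,0,0,0],"gripper":[1,1,1,1,1,1,1,1]}'
python3 - <<'E'
from h import *
for i in range(4):
    f=cams.grab_frame("wrist")
    b=[(a,proj(u,v,.102,f).round(4).tolist()) for a,u,v in blob(f["img"],*ORANGE,amin=100)]
    print(b,cap("scene"))
    for _ in range(4): g=cams.grab_frame("scene")
cv2.imwrite("pics/end.png",np.vstack([f["img"],g["img"]])[::,:,::-1][100:700])
s=get_state();print(s["t"],s["eef_pos"])
E
```

```text
t: 17.65
eef_pos: [0.5383, -0.065, 0.1607]
ee_rot: [-3.141, -0.003, -0.217]
force: [-3.0, 0.9, 8.7]
width: 0.0435
gripper_force: 8.0
t: 18.45
eef_pos: [0.5404, -0.0651, 0.2337]
ee_rot: [-3.14, -0.008, -0.218]
force: [0.2, 0.3, -1.0]
width: 0.0875
gripper_force: 0.0
[(484, [0.4556, -0.1061, 0.102])] [(84, [0.4573, -0.1114], -2.624)]
[(532, [0.455, -0.1059, 0.102])] [(84, [0.4573, -0.1111], -2.627)]
[(521, [0.4549, -0.1059, 0.102])] [(85, [0.4574, -0.1113], -2.625)]
[(527, [0.455, -0.106, 0.102])] [(84, [0.4573, -0.1114], -2.624)]
19.65 [ 0.53753242 -0.06510395  0.2283963 ]
```

View pics/end.png

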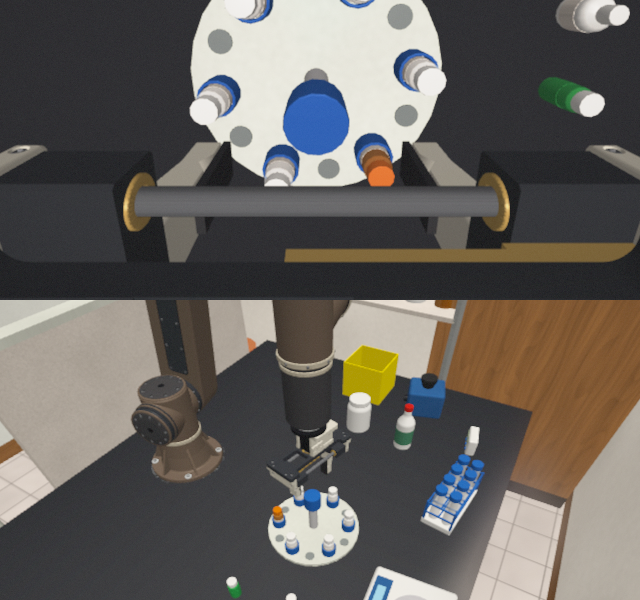

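The carousel is still: the orange cap stays at about (0.455, -0.106). All the vials stand upright and the gripper is clear above the knob.

```bash
python3 -c "
from station import arm
print(arm.job_done())"
```

```text
the job is handed in; nothing more can be done
None
```

The job is handed in: I spun the carousel to about one turn in 5 s, filmed the amber vial for about 8.5 s without a break, then stopped the carousel by its knob and let go at about 18 s, with every vial still upright.

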